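Tug the pin case cover, free its catch if caught, and hold the cover open

ROBOT

A 6-joint arm with a two-finger parallel gripper is mounted at the origin on a cart in front of the work surface, level with it; the furniture and walls round the work are solid. World frame = base frame: x ahead of the robot, y to its left, z up, the work surface at z = 0. Lengths are in m, angles in degrees, forces in N, time in s.
With the tool pointing down it reaches from about 0.35 to 0.875 m from the base axis. Payload 4.2 kg.
Tool frame: the origin (TCP) lies midway between the tips of the shut fingers; the grasp point (between the pads) lies 19 mm behind it; z points along the fingers, y is the line along which they close (so a half turn about z gives the same grasp; the last joint's range is limited). The gripper opens to 87 mm and grips with 3 to 60 N. Pads are 19 mm wide; open, the fingers measure 117 mm over their backs; the gripper's body (75 mm by 190 mm) begins 51 mm behind the grasp point.
Start: joints at [79.16, 22.042, 0.453, 0, -68.411, -14.817], TCP at [0.271, 0.563, 0.223] pointing down, gripper open.
Joint ranges: [-179.83, 179.83], [-69.29, 118.12], [-61.27, 80.66], [-181.25, 117.63], [-171.15, -9.14], [-177.46, 177.46]. Speed limits (degrees/s): [159.86, 159.86, 180, 180, 180, 180].

INTERFACE

Orientations are given as [roll, pitch, yaw] about the fixed x, y, z axes, in that order (R = Rz(yaw) Ry(pitch) Rx(roll)).
In Python, from workcell import env gives the robot as it stands. The module is installed in compiled form; this text tells all that it offers. Calls block until the motion is done:
- env.goto(position, orientation): joint-space move of the TCP to a pose.
- env.move_straight(position, rotation=None, rate=0.15, force_limit=None): straight line of the TCP; rotation=None keeps the orientation; rate is the mean speed in m/s. With force_limit (N) it stops when the force on the tool has changed by that much, and returns True; else False.
- env.set_joints(angles): joint-space move.
- env.gripper_to(opening, grasp_force=None): opening from 0.0 (shut) to 1.0 (fully open); grasp_force is the grip in N (None keeps the last); returns when the fingers have stopped.
- env.dwell(seconds).
- env.inverse_kinematics(position, orientation): joint angles nearest the present ones, or None.
- env.read_state(): the state.
- env.grab_frame(name): name is "scene" or "top" or "wrist"; returns a dict with "image" (400x640x3 uint8, blue, green, red), "fx", "fy", "cx", "cy" (pixels), "position" and "orientation" of the camera in the world. Camera axes: x right, y up, looking along -z (the intrinsics and any distortion apply to the point x, -y, -z); pixel columns grow to the right and rows downward; lengths in m; the calibration is good to about 2 mm. The wrist camera is an equidistant fisheye: a pixel r from the principal point sees the ray r / f radians off the axis. A picture is of the moment at which its call begins. There is no depth.
A pose or a line that the arm cannot do raises env.Unreachable and nothing moves.
- env.close_job(): hands the job in; it is judged then, once.
Trained networks look in a picture, given as the dict that the camera call returned (one of the last four; its "shot" number tells which), for a name from the list of things; names that differ only in an ending like _2 or _b are one class to them, and where a whole thing is asked for, a point or a joint stands for the part that bears it (a point fixed in the world has none). Each returns a list of dicts, best first, with "score" (0 to 1); they miss things now and then, are a little off and sometimes report something else, mostly with a low value. They report only what shows in the picture. A call takes as long as a camera call.
- env.search_frame(picture, thing): "xyz" ([x, y, z] in m, in world coordinates, good to about 4 mm: the middle of the surface that is visible of it).
- env.trace(picture, thing): "mask" (400x640 bool, what is visible of it).
The state is a dict: "clock": time; "joint_positions": joint angles; "qvel": joint speeds; "joint_torque": joint torques, N m; "position": TCP position; "tool_rot": TCP orientation; "force": force on the tool from outside, world axes, zero at the start; "wrist_torque": the same for the moment, N m; "opening": opening from 0.0 (shut) to 1.0 (fully open); "finger_force": force on a finger pad.
Only numpy, scipy, OpenCV 4.12 (cv2) and the standard library are available. Lean on these libraries where they do the work, as an engineer would, in place of code of your own. Each camera call takes 0.05 s, during which the arm holds its last target. There are 200 camera calls.

TASK

The catch of the small pin case on the worktable is worn and does not always take. Grip the cover by its handle and tug it upward before touching the slide; if the cover is caught, do not force it but push the slide on the cover all the way over, away from the handle, to release it, then raise the cover by its handle to at least 50 degrees and finish holding it there, still gripping the handle, since it falls shut if let go. Leave the wash bottle, the trays and the foil pouch behind the case where they are.

Things in the scene. Friction and masses are not known exactly. Their poses are not given: they have to be found in the camera images.
- case: low grey box fixed to the table, 130 mm deep (x), 150 mm wide (y), with a clear-windowed, aluminium-framed cover; cover top 51 mm above the table. Origin: centre of the underside. Its -x front (small blank plate) faces the robot, hinge at +x, z up. Its catch hooks a hidden striker behind the front wall; whether it has taken cannot be seen, only felt by a tug
- cover_hinge (a point): point on the hinge line at mid-width; the line runs along the case's y axis, at case x = +65 mm, 47 mm above the table
- case_cover (a joint): angle of the cover, rad: 0 shut, grows as the front edge swings up and back about the hinge line; stop at 1.3; it falls shut from anywhere. A caught cover has about 0.02 rad of play, then stops firmly (pull it with no more than about 25 N); a free one keeps rising. The cover and its fittings weigh 0.3 to 0.5 kg
- handle_foot (a point): black upright block on the cover, 20 mm wide (y), 14 mm deep (x), 36 mm tall, with a 3 mm foot flange 30 mm wide. This point: centre of its underside, on the cover's top face, at case x -45, y +42 mm. Axes parallel to the case's when shut; it tilts with the cover. Pinched across its y faces about 26 mm above the cover it pivots between the pads, so the tool may stay pointing down
- case_slide (a joint): position of the catch's slide on the cover, m: starts between 0 and 0.003, full travel 0.018 towards the case's -y (away from the handle); it needs about 2 N and stays where it is left. At 0.016 or more the cover is always free
- slide_fin (a point): centre of the slide's steel fin, which stands on the cover: 10 mm wide (along y), 16 mm deep (along x), its top 22 mm and this point 12 mm above the cover's top face; at slide 0 it lies at case x = -45, y = -22 mm
- wash_bottle: white wash bottle with a blue label, 210 mm tall, 80 by 65 mm, upright behind the case; bystander. Origin: centre of its underside
- tray_low: lower of two stacked frosted trays, 127 by 84 by 23 mm each, behind the case; bystander. Origin: centre of its underside
- tray_high: upper of the two stacked trays; bystander. Origin: centre of its underside
- foil_pouch_3: flat silvery foil pouch, 77 by 107 by 13 mm, behind the case; bystander. Origin: centre of its underside

How it is judged:
By the outcome, as a careful person would: the job done as asked, in the order asked, and still so for the second after the job is handed in, while the arm keeps its last pose, push and grip.
It also fails if it takes over 50 s, if anything falls off the work surface, if the arm or the gripper's body presses on something with over 40 N, if the wrist force passes 120 N, or if a joint passes its speed limit or range.

## Working session

There is one attempt and no reset: what is moved stays moved. The work goes in short steps, each a Python script; the robot and the scene stay as the last script left them, time stands still between calls to the robot, and variables do not carry over. Pictures are saved under pics/ and viewed, at most 10 in all, crops included, and the job is handed in when it is done.

```bash
mkdir -p pics
python3 - <<'E'
from workcell import env
import cv2,numpy as np
for n in ("scene","top"):
    p=env.grab_frame(n); cv2.imwrite(f"pics/{n}0.png",p["image"])
    print(n,p["position"],p["orientation"],p["fx"],p["cx"],p["cy"])
    for t in ("case","handle_foot","slide_fin","case_cover","wash_bottle","tray_high","foil_pouch_3"):
        r=env.search_frame(p,t); print(t,[(np.round(d["xyz"],4).tolist(),round(d["score"],2)) for d in r[:2]])
s=env.read_state();print(s["clock"],s["tool_rot"],s["force"])
E
```

```text
scene [-0.00377552  0.47042718  0.49907725] [  60.71137624   -0.62479802 -121.91115678] 405.9134927817115 319.19364229675296 195.5886112095361
case [([0.5064, 0.0439, 0.0495], 0.57)]
handle_foot [([0.7763, 0.0113, 0.0981], 0.52)]
slide_fin []
case_cover [([0.5124, 0.0371, 0.05], 0.68)]
wash_bottle [([0.7763, 0.0069, 0.0976], 0.65)]
tray_high [([0.7182, 0.1221, 0.0469], 0.74)]
foil_pouch_3 [([0.6712, 0.1957, 0.0121], 0.49)]
top [0.43498897 0.09261978 1.02715446] [ 11.95711289  -0.29657537 -89.18189788] 473.2314485891559 312.5737680470274 198.36629502844175
case [([0.5308, 0.0331, 0.0532], 0.97)]
handle_foot [([0.5254, 0.0294, 0.0525], 0.88)]
slide_fin [([0.5205, -0.0178, 0.0747], 0.48)]
case_cover [([0.5312, 0.0338, 0.0467], 0.58)]
wash_bottle [([0.784, 0.0027, 0.1308], 0.8)]
tray_high [([0.7306, 0.1053, 0.0472], 0.88)]
foil_pouch_3 [([0.6641, 0.2109, 0.0149], 0.98)]
0.8 [-1.79999645e+02  1.63892695e-03 -2.56578320e+01] [ 0.11772831 -0.05694721  0.02447197]
```

View pics/top0.png

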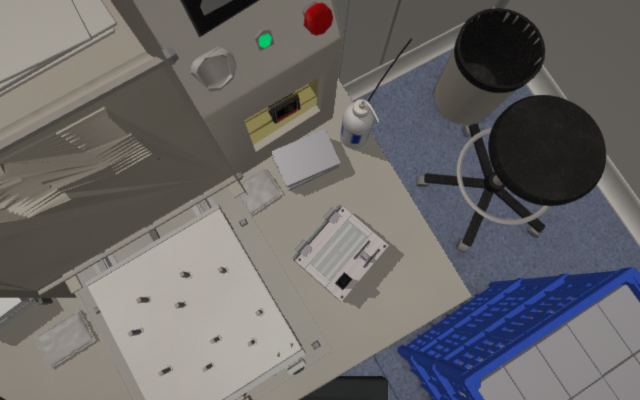

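View pics/scene0.png

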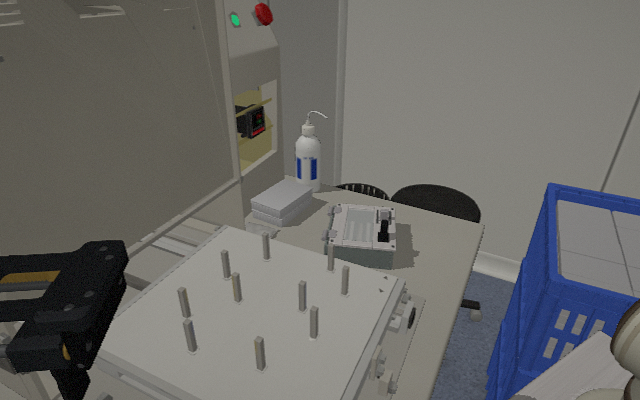

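The top view shows the case at about (342,253), with its hinge side upper-left, handle at about (344,282) and fin near (367,257). That puts the case yaw at roughly 51°. I'll zoom in next.

Run:
```python
import cv2
a=cv2.imread("pics/top0.png")[200:308,286:396]
cv2.imwrite("pics/top0c.png",cv2.resize(a,None,fx=5.5,fy=5.5,interpolation=cv2.INTER_CUBIC))
```

```text
(no output)
```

View pics/top0c.png

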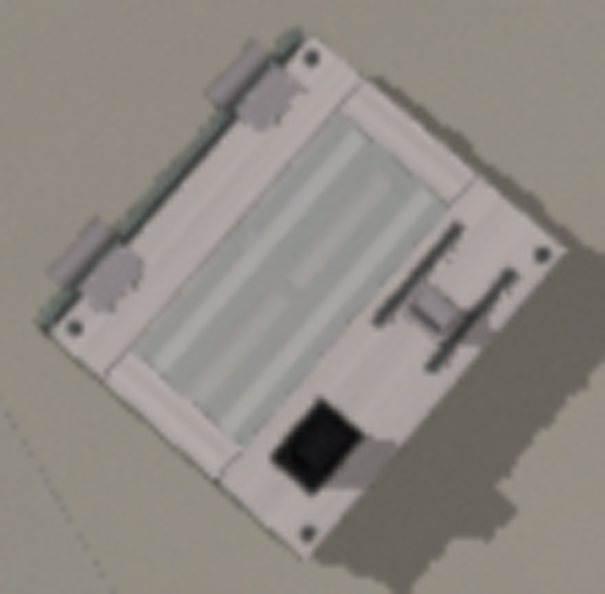

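```bash
cat > h.py <<'E'
import numpy as np, cv2
from scipy.spatial.transform import Rotation as R
def ray(p,uv):
    x=(uv[0]-p["cx"])/p["fx"]; y=(uv[1]-p["cy"])/p["fy"]
    return R.from_euler("xyz",p["orientation"],degrees=True).apply([x,-y,-1])
def at(p,uv,z):
    d=ray(p,uv); c=np.array(p["position"]); return c+d*(z-c[2])/d[2]
def fit(loc,wor):  # 2-D rigid fit, returns yaw(deg), centre
    l=loc-loc.mean(0); w=wor-wor.mean(0)
    a=np.arctan2((l[:,0]*w[:,1]-l[:,1]*w[:,0]).sum(),(l*w).sum())
    M=np.array([[np.cos(a),-np.sin(a)],[np.sin(a),np.cos(a)]])
    t=wor.mean(0)-M@loc.mean(0); return np.degrees(a),t,np.linalg.norm(loc@M.T+t-wor,axis=1)
E
python3 - <<'E'
from workcell import env
from h import *
p=env.grab_frame("top")
f=lambda u,v:(u/5.5+286-.41,v/5.5+200-.41)
W=np.array([at(p,f(*c),.051)[:2] for c in [(308,556),(568,250),(310,38),(48,330)]])
L=np.array([[-65,75],[-65,-75],[65,-75],[65,75]])/1000
print(W,[np.linalg.norm(W[i]-W[i-1]) for i in range(4)])
a,t,e=fit(L,W);print(a,t,e)
h=at(p,f(320,440),.087);s=at(p,f(433,303),.073);print(h,s)
Ri=R.from_euler("z",-a,degrees=True)
for q in(h,s):print(Ri.apply(q-[*t,0]))
M=R.from_euler("z",a,degrees=True)
hw=M.apply([-.045,.042,0])+[*t,0]
for y in(a,a-180):
  print(y,env.inverse_kinematics([hw[0],hw[1],.058],[180,0,y]),env.inverse_kinematics([hw[0],hw[1],.2],[180,0,y]))
E
```

```text
[[ 0.4317609   0.0289928 ]
 [ 0.54557316 -0.06856974]
 [ 0.62524771  0.02853256]
 [ 0.51279451  0.12614196]] [np.float64(0.12650851152336035), np.float64(0.14990557644717423), np.float64(0.12560609081985344), np.float64(0.1489070766578937)]
49.71748447220987 [0.52884407 0.02877439] [0.00252597 0.00170628 0.00313642 0.00111617]
[0.47235308 0.02712512 0.087     ] [ 0.5229316  -0.01515642  0.073     ]
[-0.03778282  0.04202869  0.087     ]
[-0.03733606 -0.02389335  0.073     ]
49.71748447220987 [ 2.26005034e+01  1.85356829e+01 -3.33214328e+01  2.54444375e-14
 -3.81428843e+01  1.17116981e+02] [ 22.60050335   7.78430277 -22.67672695   0.         -59.53897028
 117.11698112]
-130.28251552779014 [ 2.26005034e+01  1.85356829e+01 -3.33214328e+01 -2.54444375e-14
 -3.81428843e+01 -6.28830189e+01] [ 22.60050335   7.78430277 -22.67672695   0.         -59.53897028
 -62.88301888]
```

Run:
```python
from workcell import env
from h import *
env.gripper_to(0.52)
env.goto([.475,.02,.24],[180,0,-130.3])
p=env.grab_frame("wrist"); cv2.imwrite("pics/w1.png",p["image"])
np.save("w1.npy",{k:v for k,v in p.items()},allow_pickle=True)
print(p["position"],p["orientation"],p["fx"],p["cx"],p["cy"])
for t in("handle_foot","slide_fin","case","case_cover"):
  print(t,[(np.round(d["xyz"],4).tolist(),round(d["score"],2)) for d in env.search_frame(p,t)[:2]])
s=env.read_state();print(s["clock"],s["position"],s["opening"])
```

```text
[ 0.42910659 -0.03299385  0.402931  ] [-1.51808995e+01 -2.46084184e-02  1.39698271e+02] 309.70691628693146 316.0772117612931 200.22757846979644
handle_foot [([0.5235, 0.0211, 0.0537], 0.97)]
slide_fin [([0.5197, -0.0126, 0.0717], 0.49)]
case [([0.5199, 0.0226, 0.0457], 0.48)]
case_cover [([0.5222, 0.0257, 0.0483], 0.66)]
4.1417 [0.47507176 0.02047859 0.23989239] 0.5219224145193693
```

View pics/w1.png

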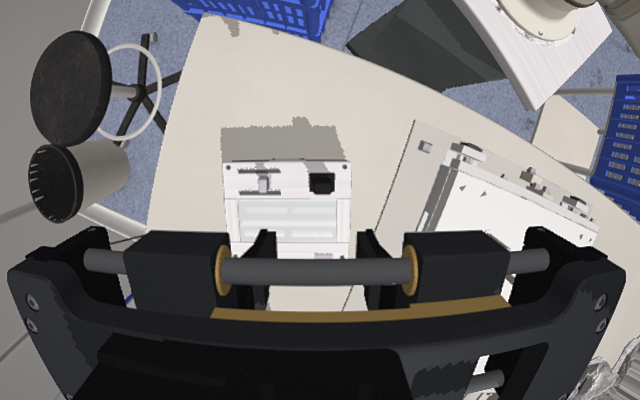

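The wrist view shows the case's front edge at row ~160, the handle at (321,183) and the fin at (264,184). I'll zoom in for a fit.

Run:
```python
import cv2
a=cv2.imread("pics/w1.png")[150:210,215:360]
cv2.imwrite("pics/w1c.png",cv2.resize(a,None,fx=5.5,fy=5.5,interpolation=cv2.INTER_CUBIC))
```

```text
(no output)
```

View pics/w1c.png

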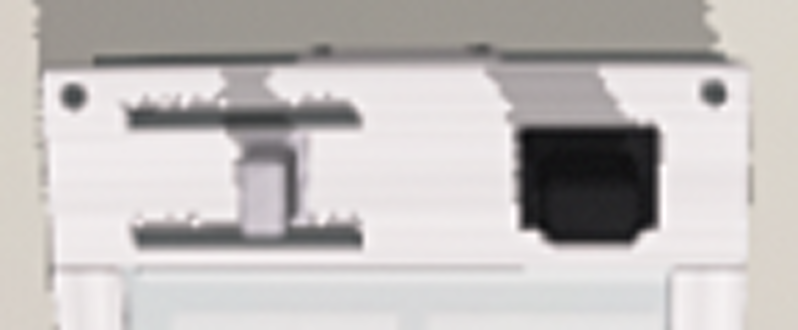

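```bash
cat >> h.py <<'E'
def atw(p,uv,z):
    v=np.array([uv[0]-p["cx"],uv[1]-p["cy"]]); r=np.hypot(*v); th=r/p["fx"]
    d=R.from_euler("xyz",p["orientation"],degrees=True).apply([np.sin(th)*v[0]/r,-np.sin(th)*v[1]/r,-np.cos(th)])
    c=np.array(p["position"]); return c+d*(z-c[2])/d[2]
E
python3 - <<'E'
from h import *
p=np.load("w1.npy",allow_pickle=True).item()
f=lambda u,v:(u/5.5+215-.41,v/5.5+150-.41)
A=49.7; Ri=R.from_euler("z",-A,degrees=True); c=np.array([.5288,.0288,0])
for n,u,v,z in [("fr-",45,68,.051),("fr+",748,66,.051),("flangeF-",520,128,.054),("flangeF+",660,128,.054),("flangeB-",520,228,.054),("flangeB+",660,228,.054),("htopF-",545,160,.087),("htopF+",635,160,.087),("htopB-",545,242,.087),("htopB+",637,242,.087),("finF-",243,160,.073),("finF+",285,160,.073),("finB-",243,235,.073),("finB+",283,235,.073),("screw-",73,96,.051),("screw+",713,94,.051)]:
    w=atw(p,f(u,v),z); print(n,np.round(w,4),np.round(Ri.apply(w-c)*1000,1))
E
```

```text
fr- [ 0.5444 -0.067   0.051 ] [-62.9 -73.9  51. ]
fr+ [0.4307 0.0305 0.051 ] [-62.1  75.9  51. ]
flangeF- [0.4753 0.0095 0.054 ] [-49.3  28.3  54. ]
flangeF+ [0.4531 0.0283 0.054 ] [-49.4  57.4  54. ]
flangeB- [0.4892 0.0257 0.054 ] [-28.   28.2  54. ]
flangeB+ [0.4667 0.0448 0.054 ] [-28.   57.7  54. ]
htopF- [0.4713 0.0132 0.087 ] [-49.1  33.7  87. ]
htopF+ [0.4584 0.0242 0.087 ] [-49.1  50.7  87. ]
htopB- [0.4817 0.0253 0.087 ] [-33.1  33.7  87. ]
htopB+ [0.4683 0.0367 0.087 ] [-33.1  51.3  87. ]
finF- [ 0.519 -0.024  0.073] [-46.6 -26.7  73. ]
finF+ [ 0.5125 -0.0184  0.073 ] [-46.5 -18.1  73. ]
finB- [ 0.5295 -0.0127  0.073 ] [-31.2 -27.3  73. ]
finB+ [ 0.5232 -0.0073  0.073 ] [-31.2 -19.1  73. ]
screw- [ 0.5439 -0.0583  0.051 ] [-56.7 -67.8  51. ]
screw+ [0.4402 0.0304 0.051 ] [-56.1  68.6  51. ]
```

```bash
cat >> h.py <<'E'
A=49.7; YAW=A-180
M=R.from_euler("z",A,degrees=True); C0=np.array([.5288,.0288,0])+M.apply([.0053,.0007,0])
def cw(x,y,z): return C0+M.apply([x,y,z])   # case frame -> world
def st(env,tag=""):
    s=env.read_state(); q=M.inv().apply(np.array(s["position"])-C0)*1000
    print(tag,"t%.2f"%s["clock"],"case mm",np.round(q,1),"F case",np.round(M.inv().apply(s["force"]),1),"op %.3f ff %s"%(s["opening"],np.round(s["finger_force"],1)))
E
python3 - <<'E'
from workcell import env
from h import *
D=[180,0,YAW]
env.goto(cw(-.045,.042,.13),D); st(env,"above")
print(env.move_straight(cw(-.045,.042,.058),rate=.06,force_limit=8)); st(env,"down")
env.gripper_to(0.0,grasp_force=30); st(env,"grip")
print("tug stopped:",env.move_straight(cw(-.043,.042,.066),rate=.015,force_limit=14)); st(env,"tug")
env.dwell(.3); st(env)
E
```

```text
above t4.66 case mm [-44.2  41.3 130.8] F case [ 0.5 -1.4  1.5] op 0.527 ff 0.0
False
down t6.01 case mm [-44.7  41.8  58.4] F case [-0.6 -0.1  0.4] op 0.519 ff 0.0
grip t6.58 case mm [-44.9  41.2  58.1] F case [-0.4 -5.2 -1.1] op 0.228 ff 30.0
tug stopped: True
tug t6.95 case mm [-44.4  41.2  60.4] F case [ 0.6 -3.  -4.8] op 0.227 ff 30.0
 t7.25 case mm [-44.5  41.2  60.4] F case [-0.1 -2.9 -4.6] op 0.226 ff 30.0
```

Run:
```python
from workcell import env
from h import *
for k in range(1):
    print("tug:",env.move_straight(cw(-.042,.0415,.069),rate=.015,force_limit=13)); st(env)
s=env.read_state(); print(s["force"])
```

```text
tug: True
 t7.53 case mm [-44.5  41.2  60.4] F case [ 0.3 -2.9 -5.2] op 0.233 ff 30.0
[ 2.43551459 -1.65409474 -5.17159203]
```

Run:
```python
from workcell import env
from h import *
D=[180,0,YAW]
env.move_straight(cw(-.0449,.0415,.058),rate=.03); st(env,"lowered")
env.gripper_to(0.5); env.move_straight(cw(-.045,.0415,.11),rate=.1); st(env,"up")
env.gripper_to(0.0); 
env.move_straight(cw(-.0445,.008,.105),rate=.08)
print(env.move_straight(cw(-.0445,.008,.061),rate=.06,force_limit=6)); st(env,"down")
print("push",env.move_straight(cw(-.0445,-.030,.061),rate=.02,force_limit=9)); st(env,"pushed")
p=env.grab_frame("top"); cv2.imwrite("pics/t2.png",cv2.resize(p["image"][200:308,286:396],None,fx=5.5,fy=5.5))
```

```text
lowered t7.78 case mm [-44.9  41.2  58.2] F case [-1.1 -4.2 -0.6] op 0.229 ff 30.0
up t9.18 case mm [-45.4  41.8 109.7] F case [-0.5 -0.3 -0.5] op 0.499 ff 0.0
False
down t11.61 case mm [-44.3   7.8  61.2] F case [ 0.6 -1.5  0.2] op 0.008 ff 0.0
push True
pushed t13.21 case mm [-44.8 -26.6  60.6] F case [0.5 0.5 0.4] op 0.003 ff 0.0
```

Run:
```python
from workcell import env
from h import *
print("push",env.move_straight(cw(-.0445,-.036,.061),rate=.02,force_limit=12)); st(env,"pushed2")
env.move_straight(cw(-.0445,-.012,.061),rate=.08)
env.move_straight(cw(-.0445,-.012,.11),rate=.12)
env.gripper_to(.52)
env.goto([.475,.02,.24],[180,0,YAW]); 
p=env.grab_frame("wrist"); cv2.imwrite("pics/w2c.png",cv2.resize(p["image"][150:210,215:360],None,fx=5.5,fy=5.5,interpolation=cv2.INTER_CUBIC)); st(env)
```

```text
push True
pushed2 t13.53 case mm [-45.6 -26.7  59.8] F case [ 0.7  0.3 -0.2] op 0.003 ff 0.3
 t16.08 case mm [-47.2  35.  239.5] F case [0.8 0.  0.6] op 0.525 ff 0.0
```

View pics/w2c.png

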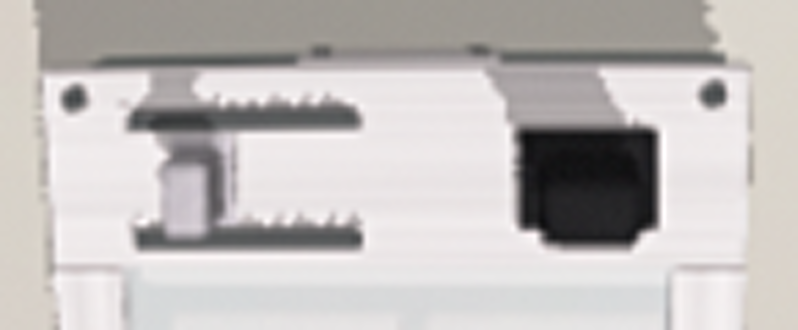

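The fin moved about 16 mm to its end stop, so the slide is fully over. Next I'll regrip the handle and raise the cover along its arc.

Run:
```python
from workcell import env
from h import *
D=[180,0,YAW]
env.goto(cw(-.045,.0415,.12),D)
print(env.move_straight(cw(-.045,.0415,.058),rate=.06,force_limit=8))
env.gripper_to(0.0,grasp_force=40); st(env,"grip")
r=np.hypot(.110,.030); a0=np.arctan2(.030,.110)
for th in [3,6]+list(range(11,62,5)):
    a=a0+np.radians(th)
    hit=env.move_straight(cw(.065-r*np.cos(a),.0412,.047+r*np.sin(a)-.019),rate=.05,force_limit=12)
    st(env,f"{th} {hit}")
    if hit: break
p=env.grab_frame("scene"); cv2.imwrite("pics/s3.png",p["image"])
```

```text
False
grip t18.39 case mm [-44.9  41.2  58.1] F case [-0.4 -1.9  0.6] op 0.225 ff 40.0
3 False t18.66 case mm [-43.7  41.2  63.3] F case [-1.1 -3.7 -5.3] op 0.225 ff 40.0
6 False t18.93 case mm [-41.9  41.2  68.9] F case [-1.  -4.8 -5.7] op 0.229 ff 40.0
11 False t19.27 case mm [-38.3  41.2  78. ] F case [-2.2 -5.9 -4.7] op 0.226 ff 40.0
16 False t19.62 case mm [-33.9  41.2  86.7] F case [-2.4 -5.7 -4.8] op 0.223 ff 40.0
21 False t19.98 case mm [-28.8  41.2  94.9] F case [-4.4 -6.1 -3.3] op 0.226 ff 40.0
26 False t20.32 case mm [-23.   41.2 102.6] F case [-4.5 -5.7 -2.2] op 0.227 ff 40.0
31 False t20.68 case mm [-16.5  41.3 109.8] F case [-5.8 -6.4 -2.4] op 0.225 ff 40.0
36 False t21.02 case mm [ -9.3  41.3 116.5] F case [-5.7 -6.9 -0.6] op 0.225 ff 40.0
41 False t21.38 case mm [ -1.5  41.3 122.5] F case [-6.7 -5.3  1.1] op 0.227 ff 40.0
46 False t21.73 case mm [  7.   41.2 127.9] F case [-6.4 -6.1  1.3] op 0.226 ff 40.0
51 False t22.07 case mm [ 16.   41.3 132.5] F case [-6.4 -4.7  3.1] op 0.229 ff 40.0
56 False t22.43 case mm [ 25.6  41.2 136.5] F case [-6.6 -4.2  3.9] op 0.222 ff 40.0
61 False t22.77 case mm [ 35.7  41.2 139.5] F case [-5.5 -2.   4.8] op 0.227 ff 40.0
```

View pics/s3.png

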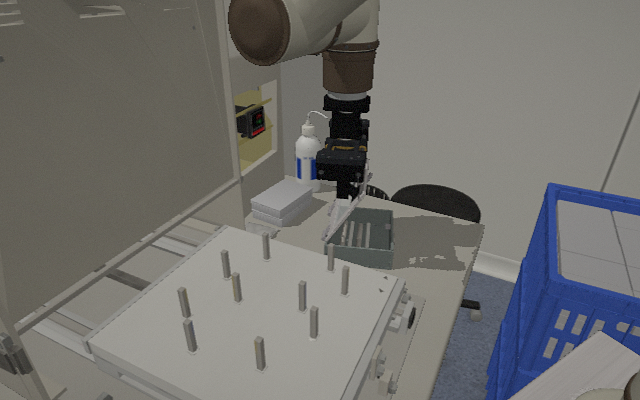

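The scene view shows the cover standing up at roughly 60°, with its edge running from (328,238) to (370,175). The gripper is still on the handle, and the bottle, trays and pouch haven't moved. I'll check that it holds, then hand in.

Run:
```python
from workcell import env
from h import *
env.dwell(1); st(env)
print(env.close_job())
```

```text
t23.82 case mm [ 35.6  41.2 139.5] F case [-4.9 -2.   5.5] op 0.226 ff 40.0
the job is handed in; nothing more can be done
None
```

Job handed in at about 24 s: the tug showed the cover was caught, so I pushed the slide fully over, raised the cover by its handle to about 60° and left it gripped there, with the bottle, trays and pouch where they were.

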